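Seal a storage jar with the lever press

ROBOT

A 6-joint arm with a two-finger parallel gripper is mounted at the origin on a cart in front of the work surface, level with it; the furniture and walls round the work are solid. World frame = base frame: x ahead of the robot, y to its left, z up, the work surface at z = 0. Lengths are in m, angles in rad, forces in N, time in s.
With the tool pointing down it reaches from about 0.35 to 0.85 m from the base axis. Payload 8.1 kg.
Tool frame: the origin (TCP) lies where the fingers leave the gripper's body, on its centre line; the fingertips stand 84 mm ahead of it and the grasp point (between the pads) lies 65 mm ahead of it; z points along the fingers, y is the line along which they close (so a half turn about z gives the same grasp; the last joint's range is limited). The gripper opens to 93 mm and grips with 3 to 60 N. Pads are 15 mm wide; open, the fingers measure 128 mm over their backs; the gripper's body (75 mm by 188 mm) begins 65 mm behind the grasp point.
Start: joints at [-1.359, 0.13, 1.488, -0, 1.523, -0.085], TCP at [0.175, -0.574, 0.303] pointing down, gripper open.
Joint ranges: [-2.96, 2.96], [-0.89, 2.26], [0.02, 2.5], [-1.34, 4.48], [0, 2.73], [-2.66, 2.66]. Speed limits (rad/s): [2.39, 2.39, 2.79, 3.14, 3.14, 3.14].

INTERFACE

Orientations are given as a rotation vector (axis times angle).
In Python, from plant import robot gives the robot as it stands.
- The arm moves only by the shell command python3 -m jog 'ROWS' [FORCE]. ROWS is text: rows parted by semicolons, each of 5 numbers parted by spaces: the opening, from 0 (shut) to 1 (fully open), then the shift along the tool's x, y, z in m, then the turn about the tool's z in degrees. A call has 1 to 10 rows; each row shifts and turns the commanded pose from where the row before left it, along the tool's axes as they then stand; what a row does not reach is not made up. A row lasts 1/12 s, in which the tool goes at most 41.7 mm and 7.16 degrees, less where a joint would pass 70% of its speed; a pose out of reach is approached as far as the arm can. A call with a gripper value outside its range is refused whole. The fingers move at their own pace and stop on an object; FORCE is the grip in N (left out, the last holds). Time passes only in rows, so rows that do not move let the fingers close. It gives the time, the measured TCP pose, the force, the opening and the grip force at its end, in the units of the state.
- robot.read_state(): the state, without advancing time (a new reading comes with each control period).
- robot.read_camera(name): name is "scene" or "top" or "wrist"; returns a dict with "color" (384x512x3 uint8, red, green, blue), "intrinsics" (3x3 intrinsics, pixels), "pose" (4x4, takes a point from camera to world coordinates); the wrist camera has in their place "tool_from_camera" (4x4, takes a point from camera to tool coordinates, whose origin is the TCP and whose axes are the flange's). Camera axes: x right, y down, z forward; pixel columns grow to the right and rows downward; lengths in m; the calibration is good to about 2 mm. A picture is of the moment at which its call begins: read the wrist's pose just before it. There is no depth.
- robot.close_job(): hands the job in; it is judged then, once.
The state is a dict: "t": time; "q": joint angles; "dq": joint speeds; "joint_torque": joint torques, N m; "tool_pos": TCP position; "orientation": TCP orientation; "force": force on the tool from outside, world axes, zero at the start; "wrist_torque": the same for the moment, N m; "opening": finger opening in m; "gripper_force": force on a finger pad.
Only numpy, scipy, OpenCV 4.12 (cv2) and the standard library are available. Lean on these libraries where they do the work, as an engineer would, in place of code of your own. Each camera call takes 0.05 s, during which the arm holds its last target. There are 200 camera calls.

TASK

Two hand-lever lid presses stand on the range; only one has a blue jar in it, with its yellow lid not yet pushed home. Push that press's red handle all the way down to its stop so that the lid is pressed on, then let the handle spring back up to rest. Leave the jar standing in its seat and the lever of the empty press alone.

Things in the scene. Friction and masses are not known exactly. Their poses are not given: they have to be found in the camera images.
- press_grip (a point): Middle of the flat upper face of the loaded press's red paddle handle (56x26x20 mm); push here. Axes turn with the lever: x along the arm to the pivot, y along the level pivot axis, z out of the face. Pivot: 220 mm along x, 13 mm along -z, 130 mm above the range. The arm slopes up 0.6 rad to the handle at rest (this point 265 mm high), is level at the stop (143 mm high).
- press_lever (a joint): Angle of the loaded press's lever, rad: 0 at rest (up), grows as the handle is pushed down, 0.6 at the hard stop. A spring returns it to 0 when let go; the handle takes about 3 N to start and 6 to 12 N near the stop, where the rubber pad under the arm presses on the lid.
- jar_lid (a joint): How far the yellow lid (54 mm across, 18 mm high) is pushed down on the jar, m: 0 to 0.002 at the start, about 0.009 when the lever has reached its stop (limit 0.010). A friction fit: it stays where pushed (about 8 N to move).
- jar: Blue ceramic jar, 64 mm across, with yellow lid, about 98 mm high over all, standing loose in the shallow seat of the loaded press under the pad, 80 mm in front of the pivot. Origin: centre of its underside; z up.
- spare_lever (a joint): Angle of the lever of the empty press, of the same make and size: 0 at rest (up). To be left alone.
Mind the look-alikes: they are no part of the job. Of the things shaped like the jar, the blue one is meant.

How it is judged:
On the way:
1. the loaded press's lever is pushed down to its stop (within 0.04 rad), pressing the lid on (value of joint press_lever above 0.56 rad and value of joint jar_lid above 0.0055 m), for 0.1 s.
At the end, for the whole second after the job is handed in: the loaded press's lever is back up at rest (within 0.06 rad), the lid is pushed on by at least 5.5 mm, the jar stands upright (within 10 degrees) in its seat (within 12 mm of where it stood), and the empty press's lever is at rest (value of joint each of press_lever, spare_lever below 0.06 rad and value of joint jar_lid above 0.0055 m and angle between jar's own z axis and vertical below 0.17 rad and distance of jar from where it was at the start of the episode below 0.012 m); the robot touches nothing.
It fails at once if the lever of the empty press is swung by more than 0.15 rad (value of joint spare_lever above 0.15 rad).
It also fails if it takes over 30 s, if anything falls off the work surface, if the arm or the gripper's body presses on something with over 40 N, if the wrist force passes 120 N, or if a joint passes its speed limit or range.

## Working session

There is one attempt and no reset: what is moved stays moved. The work goes in short steps, Python scripts to look and compute and a shell command to move; the robot and the scene stay as the last step left them, time stands still between calls to the robot, and variables do not carry over. Pictures are saved under pics/ and viewed, at most 10 in all, crops included, and the job is handed in when it is done.

```bash
mkdir -p pics; python3 - <<'E'
from plant import robot
import cv2,numpy as np
np.set_printoptions(precision=4,suppress=True)
s=robot.read_state();print(s['t'],s['tool_pos'],s['orientation'])
for n in("scene","top"):
    c=robot.read_camera(n);cv2.imwrite(f"pics/{n}.png",c["color"][:,:,::-1]);np.savez(f"pics/{n}.npz",**c);print(n,c["intrinsics"],c["pose"])
a=cv2.imread("pics/scene.png");b=cv2.imread("pics/top.png")
E
```

```text
0.0 [ 0.1754 -0.5733  0.3017] [-3.1052 -0.4642  0.0002]
scene [[450.8928   0.     251.3385]
 [  0.     450.8928 183.1899]
 [  0.       0.       1.    ]] [[ 0.9743 -0.1925  0.1167  0.4199]
 [-0.2243 -0.7897  0.571  -0.5716]
 [-0.0178 -0.5825 -0.8126  1.0771]
 [ 0.      0.      0.      1.    ]]
top [[452.4102   0.     252.2825]
 [  0.     452.4102 188.7242]
 [  0.       0.       1.    ]] [[-0.3608 -0.9024  0.2356  0.2403]
 [-0.9326  0.3493 -0.0904  0.1828]
 [-0.0007 -0.2523 -0.9676  1.5104]
 [ 0.      0.      0.      1.    ]]
```

View pics/scene.png

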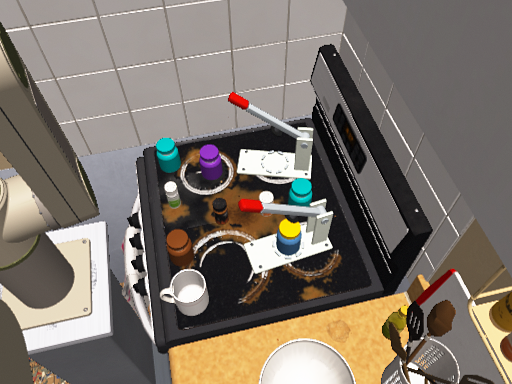

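View pics/top.png

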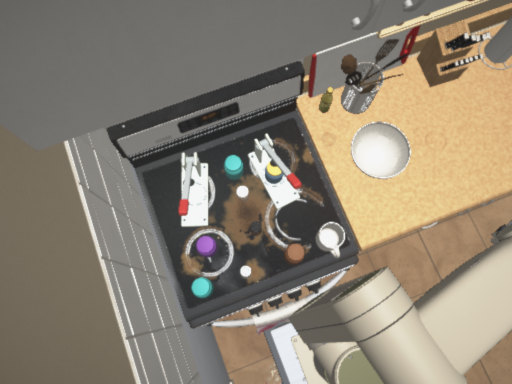

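The pictures show the loaded press with its handle at scene (250,205) / top (293,181) and its jar at scene (289,235) / top (275,172). The empty press's handle is at scene (238,100) / top (184,207).

```bash
cat > h.py <<'E'
import numpy as np,cv2
def ray(c,p,T=None):
    T=c["pose"] if T is None else T
    d=T[:3,:3]@np.linalg.solve(c["intrinsics"],[p[0],p[1],1.]);return T[:3,3],d/np.linalg.norm(d)
def tri(a,b):
    (o,d),(p,e)=a,b
    s=np.linalg.lstsq(np.c_[d,-e],p-o,rcond=None)[0];A=o+s[0]*d;B=p+s[1]*e
    return (A+B)/2,np.linalg.norm(A-B)
def plane(r,z): o,d=r;return o+d*(z-o[2])/d[2]
def blobs(img,lo,hi,mn=30):
    h=cv2.cvtColor(img,cv2.COLOR_RGB2HSV)
    if lo[0]>hi[0]: m=cv2.inRange(h,(lo[0],*lo[1:]),(180,255,255))|cv2.inRange(h,(0,*lo[1:]),hi)
    else: m=cv2.inRange(h,lo,hi)
    n,l,st,ce=cv2.connectedComponentsWithStats(m)
    return [(ce[i],st[i]) for i in range(1,n) if st[i][4]>=mn]
E
python3 - <<'E'
from h import *
np.set_printoptions(precision=4,suppress=True)
S=dict(np.load("pics/scene.npz"));T=dict(np.load("pics/top.npz"))
def near(c,p,lo,hi):
    b=min(blobs(c["color"],lo,hi),key=lambda b:np.hypot(*(b[0]-p)));print(b);return b[0]
R=((174,150,70),(5,255,255));Y=((22,120,100),(34,255,255));B=((100,90,40),(120,255,255))
for nm,ps,pt in(("load",(250,205),(293,181)),("spare",(238,100),(184,207))):
    print(nm,tri(ray(S,near(S,ps,*R)),ray(T,near(T,pt,*R))))
y=near(S,(289,228),*Y);yt=near(T,(275,170),*Y)
print("lid",tri(ray(S,y),ray(T,yt)),plane(ray(S,y),.09),plane(ray(T,yt),.095))
# press base corners of loaded, z~0.01
for p in((244,246),(314,224),(331,245),(255,272)):print(p,plane(ray(S,p),.012))
a=cv2.resize(S["color"][180:290,220:350],None,fx=4,fy=4)[:,:,::-1];b=cv2.resize(T["color"][120:220,235:315],None,fx=4,fy=4)[:,:,::-1]
o=np.zeros((440,840,3),np.uint8);o[:440,:520]=a;o[:400,520:]=b;cv2.imwrite("pics/c1.png",cv2.resize(o,(798,418)))
E
```

```text
(array([249.9466, 205.395 ]), array([238, 199,  25,  14, 281], dtype=int32))
(array([294.0965, 180.4474]), array([288, 173,  13,  15, 114], dtype=int32))
load (array([ 0.5224, -0.0546,  0.2615]), np.float64(0.003055199020008666))
(array([238.0398, 100.3085]), array([228,  92,  21,  17, 201], dtype=int32))
(array([182.8558, 206.5192]), array([179, 200,   9,  14, 104], dtype=int32))
spare (array([0.5651, 0.2676, 0.2593]), np.float64(0.004285118976985637))
(array([289.213 , 228.8735]), array([279, 219,  22,  20, 324], dtype=int32))
(array([326.25  ,  98.9773]), array([322,  95,  10,   8,  44], dtype=int32))
lid (array([ 0.6087, -0.1947,  0.4151]), np.float64(0.1066503793947834)) [ 0.6223 -0.0378  0.09  ] [ 0.7888 -0.2987  0.095 ]
(244, 246) [ 0.5081 -0.0177  0.012 ]
(314, 224) [0.7079 0.0032 0.012 ]
(331, 245) [ 0.732  -0.0684  0.012 ]
(255, 272) [ 0.5194 -0.0966  0.012 ]
```

View pics/c1.png

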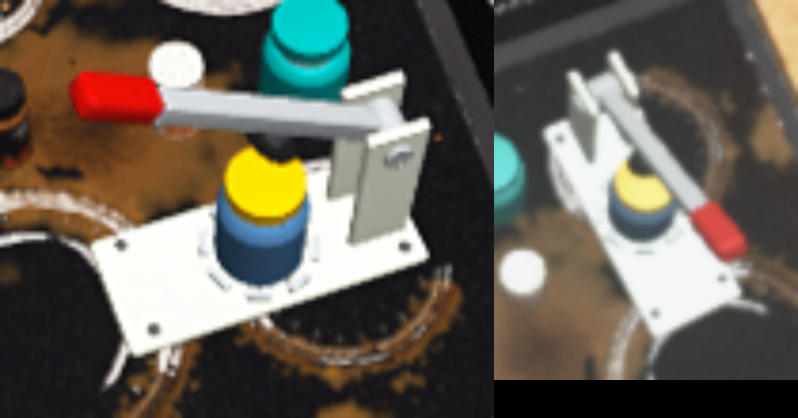

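Handle and press geometry agree with the sizes given: the press yaw is about 0.12 rad, and the jar is predicted at (0.621,-0.043) against a lid ray at (0.622,-0.038). Next I rise, close the fingers and go over, stopping short for a wrist look.

```bash
python3 -m jog '0 0 0 -0.035 0; 0 0 0 -0.035 0; 0 0 0 -0.035 0; 0 0.03 -0.024 0 0; 0 0.03 -0.024 0 0; 0 0.03 -0.024 0 0; 0 0.03 -0.024 0 0; 0 0.03 -0.024 0 0; 0 0.03 -0.024 0 0; 0 0.03 -0.024 0 0' 30
python3 -m jog '0 0.03 -0.024 0 0; 0 0.03 -0.024 0 0; 0 0.03 -0.024 0 0; 0 0.03 -0.024 0 0; 0 0.03 -0.024 0 0; 0 0 0 0 5; 0 0 0 0 5; 0 0 0 0 0; 0 0 0 0 0'
python3 - <<'E'
from plant import robot
from h import *
from scipy.spatial.transform import Rotation as Ro
np.set_printoptions(precision=4,suppress=True)
s=robot.read_state();c=robot.read_camera("wrist");cv2.imwrite("pics/w1.png",c["color"][:,:,::-1])
T=np.eye(4);T[:3,:3]=Ro.from_rotvec(s['orientation']).as_matrix();T[:3,3]=s['tool_pos'];print(s['t'],s['q'],T,s['opening'],s['force'])
W=T@c["tool_from_camera"];print(W)
for b in blobs(c["color"],(174,150,70),(5,255,255),200): print(b,plane(ray(c,b[0],W),.265))
for b in blobs(c["color"],(22,120,100),(34,255,255),200): print("Y",b,plane(ray(c,b[0],W),.095))
E
```

```text
t: 0.93
tool_pos: [0.3277, -0.3499, 0.4073]
orientation: [-3.107, -0.464, 0.0]
force: [0.1, -0.2, -0.2]
opening: 0.0312
gripper_force: 0.0
t: 1.68
tool_pos: [0.4355, -0.1929, 0.4074]
orientation: [-3.135, -0.197, 0.001]
force: [-0.6, 0.0, 1.1]
opening: 0.0004
gripper_force: 0.0
1.6833 [-0.5247 -0.2257  1.6446 -0.      1.7235  0.9209] [[ 0.9922  0.1249 -0.0006  0.4355]
 [ 0.1249 -0.9922  0.0003 -0.1929]
 [-0.0006 -0.0004 -1.      0.4074]
 [ 0.      0.      0.      1.    ]] 0.00041480570356790714 [-0.6291  0.0244  1.1   ]
[[ 0.126  -0.9595 -0.2519  0.5048]
 [-0.992  -0.1219 -0.0318 -0.1847]
 [-0.0002  0.2539 -0.9672  0.4877]
 [ 0.      0.      0.      1.    ]]
(array([81.0916, 71.507 ]), array([  54,   35,   54,   73, 2980], dtype=int32)) [ 0.5219 -0.0579  0.265 ]
Y (array([146.671 ,  10.1801]), array([123,   0,  48,  25, 933], dtype=int32)) [ 0.6144 -0.0413  0.095 ]
```

View pics/w1.png

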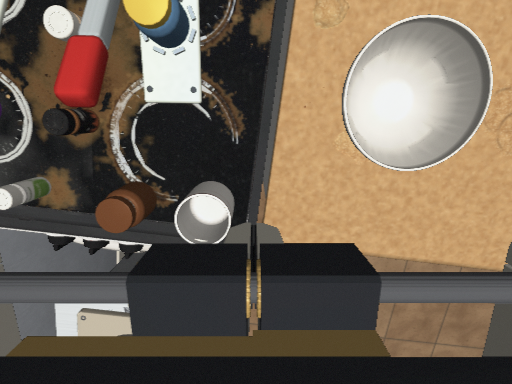

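Wrist view: the loaded red handle is at (81,71) and projects to about (0.522,-0.058), in agreement with the triangulation. The fingers are shut. I'll move above it and come down to near contact.

```bash
python3 -m jog '0 0.0215 -0.025 0 0; 0 0.0215 -0.025 0 0; 0 0.0215 -0.025 0 0; 0 0.0215 -0.025 0 0; 0 0.0215 -0.025 0 0; 0 0 0 0 0; 0 0 0 0.02 0; 0 0 0 0.02 0; 0 0 0 0 0'
python3 - <<'E'
from plant import robot
import cv2
c=robot.read_camera("wrist");a=c["color"][:,:,::-1]
b=robot.read_camera("scene")["color"][:,:,::-1];b=cv2.resize(b[120:280,180:390],None,fx=2,fy=2)
cv2.imwrite("pics/w2.png",cv2.hconcat([cv2.resize(a,(370,320))[:,:],b]))
E
```

```text
t: 2.48
tool_pos: [0.5256, -0.0563, 0.3633]
orientation: [-3.134, -0.194, 0.01]
force: [-0.1, -0.3, -0.8]
opening: 0.0003
gripper_force: 0.0
```

View pics/w2.png

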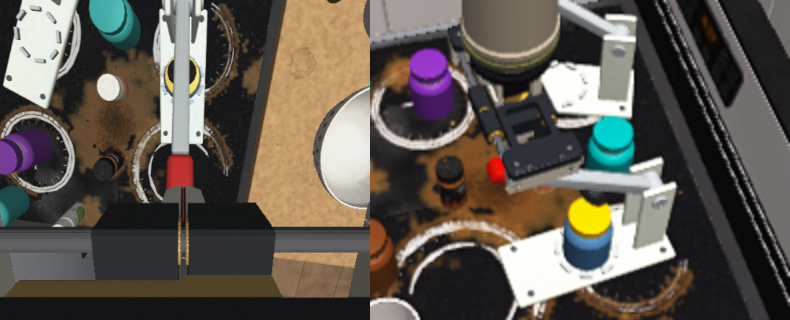

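The fingertips are centred over the red handle: the handle axis is at column 180 of the left view and the fingers at 183. The arm is clear of the spare lever. Now I push along the arc.

```bash
python3 -m jog '0 0 0 0.012 0; 0 -0.006 0 0.009 0; 0 -0.006 0 0.009 0; 0 -0.005 0 0.01 0; 0 -0.005 0 0.01 0; 0 -0.004 0 0.01 0; 0 -0.004 0 0.01 0; 0 0 0 0 0'
```

```text
t: 3.25
tool_pos: [0.4968, -0.0602, 0.2973]
orientation: [3.135, 0.191, 0.001]
force: [-0.3, -1.8, 3.7]
opening: 0.0005
gripper_force: 2.2
```

```bash
python3 -m jog '0 -0.004 0 0.01 0; 0 -0.003 0 0.01 0; 0 -0.003 0 0.01 0; 0 -0.003 0 0.01 0; 0 -0.002 0 0.01 0; 0 -0.001 0 0.01 0; 0 0 0 0 0; 0 0 0 0 0'
python3 - <<'E'
from plant import robot
import cv2
a=robot.read_camera("wrist")["color"][:,:,::-1]
b=robot.read_camera("scene")["color"][:,:,::-1];b=cv2.resize(b[120:280,180:390],None,fx=2,fy=2)
cv2.imwrite("pics/w3.png",cv2.hconcat([cv2.resize(a,(370,320)),b]))
E
```

```text
t: 3.92
tool_pos: [0.4827, -0.0619, 0.2396]
orientation: [3.135, 0.192, 0.006]
force: [0.1, 1.5, 6.5]
opening: 0.0004
gripper_force: 3.0
```

View pics/w3.png

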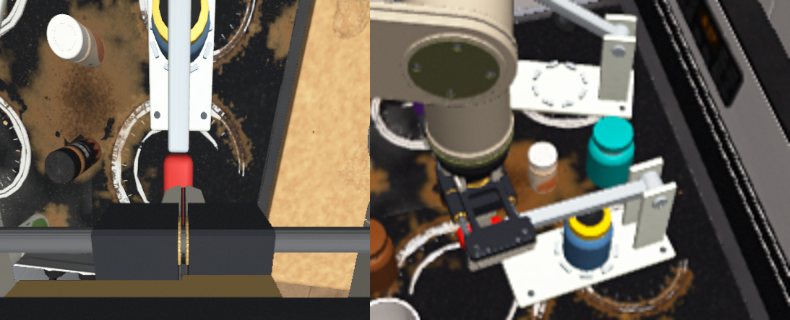

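The pad is now close to the lid and the fingers are still on the handle. About 12 mm remains.

```bash
python3 -m jog '0 -0.001 0 0.005 0; 0 0 0 0.005 0; 0 0 0 0.003 0; 0 0 0 0 0; 0 0 0 0 0'
```

```text
t: 4.43
tool_pos: [0.4817, -0.062, 0.2273]
orientation: [3.135, 0.192, 0.006]
force: [-0.9, 0.3, 8.0]
opening: 0.0003
gripper_force: 4.2
```

```bash
python3 -m jog '0 0 0 0.002 0; 0 0 0 0.002 0; 0 0 0 0 0; 0 0 0 0 0'; python3 -m jog '0 0 0 0.002 0; 0 0 0 0.001 0; 0 0 0 0 0; 0 0 0 0 0'
```

```text
t: 4.77
tool_pos: [0.4817, -0.062, 0.226]
orientation: [3.135, 0.192, 0.007]
force: [-14.3, 3.5, 30.7]
opening: 0.0005
gripper_force: 15.4
t: 5.1
tool_pos: [0.4818, -0.062, 0.225]
orientation: [3.134, 0.192, 0.007]
force: [-23.6, 5.0, 47.8]
opening: 0.0003
gripper_force: 23.9
```

The force jumped from 8 to 48 N with the fingertip at 141 mm, so the lever is on its hard stop. Next I let the handle up along the arc and lift clear.

```bash
python3 -m jog '0 0 0 0 0; 0 0 0 -0.007 0; 0 0.002 0 -0.012 0; 0 0.003 0 -0.012 0; 0 0.004 0 -0.012 0; 0 0.005 0 -0.012 0; 0 0.005 0 -0.012 0; 0 0.006 0 -0.012 0; 0 0.006 0 -0.012 0; 0 0.006 0 -0.012 0'
python3 -m jog '0 0.006 0 -0.012 0; 0 0 0 -0.02 0; 0 0 0 -0.035 0; 0 0 0 -0.035 0; 0 -0.03 0 0 0; 0 -0.03 0 0 0; 0 -0.03 0.03 0 0; 0 -0.03 0.03 0 0; 0 0 0.03 0 0; 0 0 0 0 0'
python3 - <<'E'
from plant import robot
from h import *
a=robot.read_camera("wrist")["color"]
c=robot.read_camera("scene")["color"]
for b in blobs(c,(174,150,70),(5,255,255)): print(b)
b=cv2.resize(c[80:280,180:390],None,fx=2,fy=2)
cv2.imwrite("pics/w4.png",cv2.hconcat([cv2.resize(a,(370,400)),b])[:,:,::-1])
E
```

```text
t: 5.93
tool_pos: [0.518, -0.0576, 0.3233]
orientation: [3.135, 0.192, 0.005]
force: [0.7, -0.3, 3.3]
opening: 0.0004
gripper_force: 1.6
t: 6.77
tool_pos: [0.4149, -0.163, 0.4237]
orientation: [3.133, 0.185, 0.003]
force: [1.3, 0.2, 0.0]
opening: 0.0002
gripper_force: 0.0
(array([238.039801  , 100.30845771]), array([228,  92,  21,  17, 201], dtype=int32))
(array([249.87725632, 205.33212996]), array([238, 199,  25,  14, 277], dtype=int32))
(array([433.80538922, 286.81137725]), array([416, 269,  40,  37, 334], dtype=int32))
```

View pics/w4.png

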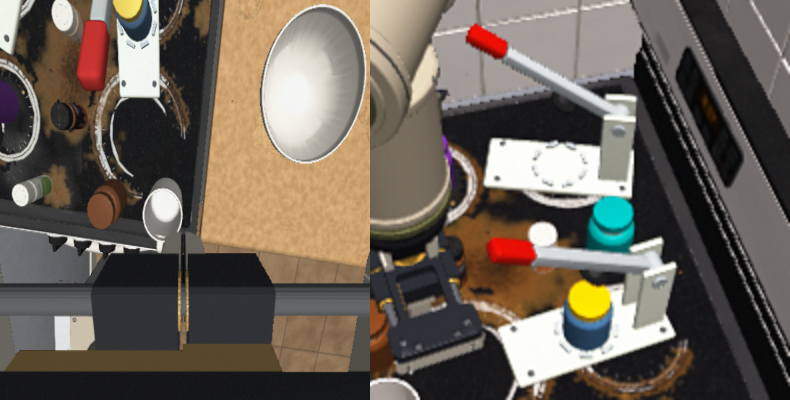

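Both handles are back within 0.1 px of where they began, the jar is upright in its seat with the lid lower, and the robot is clear.

```bash
python3 -m jog '0 0 0 0 0; 0 0 0 0 0; 0 0 0 0 0; 0 0 0 0 0'; python3 -c "
from plant import robot
print(robot.close_job())"
```

```text
t: 7.2
tool_pos: [0.4162, -0.1584, 0.4228]
orientation: [-3.135, -0.194, 0.0]
force: [0.2, 0.0, 0.5]
opening: 0.0003
gripper_force: 0.0
the job is handed in; nothing more can be done
None
```

I pushed the loaded press's handle down to its hard stop and let it spring back to rest. The last picture shows the jar upright in its seat with the lid lower and the empty press's lever unmoved, and I handed the job in at about 7 s; no verdict was returned.

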